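Unhook the red welding bracket and stand it on the base plate

TASK

Take the red bracket off the screw it hangs on: lift it until the screw head lines up with the big part of its keyhole, pull it straight off the rack, then stand it upright on its foot near the middle of the rusty base plate, foot wholly on the plate. Set it down rather than dropping it, and leave the yellow bracket hanging undisturbed.

Things in the scene. Friction and masses are not known exactly. Their poses are not given: they have to be found in the camera images.
- red_bracket: Red L bracket, 0.3-0.56 kg, hung by a keyhole on either screw of the rack. Origin: centre of its foot's underside; z up, x away from the rack. Sizes mm: foot 70 (x) by 90, 8 thick; wall 8 thick at x -35 to -27, 90 wide, up to z 130; in its plane on top a grip tab 30 wide, z 130 to 175, to pinch from above. Keyhole at y 0: hole 40 wide, z 30 to 70, lower corners cut; slot 14 wide above, to z 84.
- yellow_bracket: Yellow bracket, same shape and axes, on the other screw: it stays hanging. Of both: hung, the foot is about 45 mm above the bench and the screw shank sits at the bracket's z 80, in the slot's top. Raising it 30 mm (22 to 38 works) puts the screw head in the big hole; pulling it 35 mm or more along the rack's +x then clears the head. Only the tab and wall top rise above the board.
- rack: Fixed upright blue board 310 wide (y), 12 thick, 150 high; its steel base reaches 90 mm behind it (-x). Origin: on the board's front face, mid width, at bench level; z up, x out of the front along the screws, away from the robot within about 20 degrees. Screws at y -75 and +75 mm, 125 mm up: shank 8 mm diameter, brass-coloured head 20 mm diameter at x 14 to 20. Hung brackets are parallel to it.
- base_plate: Fixed rust-brown octagonal steel plate flat on the bench, 220 mm across flats, 8 mm thick. Origin: centre of its underside, z up. It lies to the left or right, the rack on the other side.
Not all that is in view belongs to the job. Of the things that look like the red_bracket, the largest one is meant. Of the things shaped like the base_plate, the brown one is meant.

How it is judged:
On the way:
1. the red bracket is off its screw and in the air in front of the rack (x of red_bracket in the frame of rack above 0.062 m and height (world z) of red_bracket above 0.03 m), for 0.1 s.
At the end, for the whole second after the job is handed in: The red bracket stands at rest, upright within 7 degrees, with its foot on the base plate and its origin within 50 mm of the plate's centre; the yellow bracket hangs within 20 mm of where it was (horizontal distance between red_bracket and base_plate below 0.05 m and z of red_bracket in the frame of base_plate between 0.003 and 0.013 m and angle between red_bracket's own z axis and vertical below 0.12 rad and linear speed of red_bracket below 0.02 m/s and distance of yellow_bracket from where it was at the start of the episode below 0.02 m); the robot touches nothing.
It fails at once if the yellow bracket is moved by 20 mm or more (distance of yellow_bracket from where it was at the start of the episode above 0.02 m).
It fails at once if the red bracket is dropped (falls free by more than about 25 mm) (linear speed of red_bracket above 0.7 m/s and contact force between red_bracket and the fingers below 0.1 N).
It also fails if it takes over 42 s, if anything falls off the work surface, if the arm or the gripper's body presses on something with over 40 N, if the wrist force passes 120 N, or if a joint passes its speed limit or range.

ROBOT

A 6-joint arm with a two-finger parallel gripper is mounted at the origin on the work surface. World frame = base frame: x ahead of the robot, y to its left, z up, the work surface at z = 0. Lengths are in m, angles in rad, forces in N, time in s.
With the tool pointing down it reaches from about 0.225 to 0.725 m from the base axis. Payload 3.1 kg.
Tool frame: the origin (TCP) lies on the centre line of the jaws, within the pads' length; the fingertips stand 11 mm ahead of it and the grasp point (between the pads) lies 8 mm behind it (manip.tip_reach is the z of the fingertips in the tool frame, in m); z points along the fingers, y is the direction in which the jaws open and shut (so a half turn about z gives the same grasp; the last joint's range is limited). The gripper opens to 85 mm and grips with 20 to 120 N. Pads are 22 mm wide; open, the fingers measure 114 mm over their backs; the gripper's body (76 mm by 85 mm) begins 54 mm behind the grasp point. The pads swing forward as they close: fully open they stand 13 mm farther back than shut.
Start: joints at [1.204, 0.048, 0.099, 1.622, 0, 1.443], TCP at [0.124, 0.51, 0.242] pointing down, gripper open.
Joint ranges: [-2.91, 2.91], [-0.99, 1.94], [-1.21, 1.42], [-2.12, 2.29], [-1.49, 1.47], [-3.14, 3.14]. Speed limits (rad/s): [2.79, 2.79, 3.14, 3.14, 3.14, 3.14].

INTERFACE

Orientations are given as a unit quaternion [w, x, y, z].
In Python, from plant import manip gives the robot as it stands.
- The arm moves only by the shell command python3 -m creep 'ROWS' [OPENING] [FORCE]. ROWS is text: rows parted by semicolons, each of 6 numbers parted by spaces: the shift along the tool's x, y, z in mm, then the turn, a rotation vector about the tool's x, y, z in rad. A call has 1 to 12 rows; each row shifts and turns the pose as measured when the row begins, along the tool's axes as they then stand; what a row does not reach is not made up. A row lasts 1/8 s, in which the tool goes at most 62.5 mm and 10.7 degrees, less where a joint would pass 70% of its speed; a pose out of reach is approached as far as the arm can. A call is refused whole if a number of a shift passes 62.5 or a number of a turn 0.188, either way. A call with a gripper value outside its range is refused whole. OPENING is the gripper's target within -1 to 1 (fully open at 1, half-way at 0, shut at -1), set as the call begins (- or left out, the last holds). The fingers move at their own pace and stop on an object; FORCE is the grip in N (left out, the last holds). Time passes only in rows, so rows that do not move let the fingers close. It gives the time, the measured TCP pose, the force and the opening at its end, in the units of the state.
- manip.sense(): the state, without advancing time (a new reading comes with each control period).
- manip.grab_frame(name): name is "side" or "top" or "wrist"; returns a dict with "color" (384x512x3 uint8, red, green, blue), "vertical_fov" (degrees; the focal length in pixels is half the picture's height over the tangent of half this angle, whatever the lens; pixels are square), "cx", "cy" (the principal point, pixels), "extrinsics" (4x4, takes a point from camera to world coordinates); the wrist camera has in their place "T_tool_cam" (4x4, takes a point from camera to tool coordinates, whose origin is the TCP and whose axes are the flange's). Camera axes: x right, y down, z forward; pixel columns grow to the right and rows downward; lengths in m; the calibration is good to about 2 mm. A picture is of the moment at which its call begins: read the wrist's pose just before it. There is no depth.
- manip.finish_job(): hands the job in, once; it reports no verdict.
Trained networks look in a picture, given as the dict that the camera call returned (one of the last four; its "shot" number tells which), for a name from the list of things; names that differ only in an ending like _2 or _b are one class to them, and where a whole thing is asked for, a point or a joint stands for the part that bears it (a point fixed in the world has none). Each returns a list of dicts, best first, with "confidence" (0 to 1); they miss things now and then, are a little off and sometimes report something else, mostly with a low value. They report only what shows in the picture. A call takes as long as a camera call. They do not tell look-alikes from the thing itself.
- manip.search_frame(picture, query): "xy" ([column, row] in pixels, amid what is visible of it).
The state is a dict: "clock": time; "q": joint angles; "qvel": joint speeds; "tau": joint torques, N m; "position": TCP position; "tcp_rot": TCP orientation; "contact_force": force on the tool from outside, world axes, zero at the start; "torque": the same for the moment, N m; "grip_width": finger opening in m.
Only numpy, scipy, OpenCV 4.12 (cv2) and the standard library are available. Lean on these libraries where they do the work, as an engineer would, in place of code of your own. Each camera call takes 0.05 s, during which the arm holds its last target.

## Working session

There is one attempt and no reset: what is moved stays moved. The work goes in short steps, Python scripts to look and compute and a shell command to move; the robot and the scene stay as the last step left them, time stands still between calls to the robot, and variables do not carry over. Pictures are saved under pics/ and viewed, and the job is handed in when it is done.

```bash
ls; mkdir -p pics; python3 - <<'E'
from plant import manip
import cv2,json,numpy as np
s=manip.sense();print({k:np.round(v,3).tolist() for k,v in s.items()})
for n in("side","top","wrist"):
    f=manip.grab_frame(n);cv2.imwrite(f"pics/{n}0.png",f["color"][:,:,::-1])
    print(n,{k:np.round(v,4).tolist() for k,v in f.items() if k!="color"})
    for q in("red_bracket","yellow_bracket","rack","base_plate"):
        print(q,manip.search_frame(f,q))
E
```

```text
pics
{'clock': 0.0, 'q': [1.204, 0.049, 0.098, 1.622, 0.0, 1.443], 'qvel': [0.001, 0.001, -0.0, -0.0, 0.0, 0.0], 'tau': [0.001, -33.878, 32.002, 0.02, 0.0, -0.0], 'position': [0.124, 0.51, 0.241], 'tcp_rot': [-0.0, 0.119, 0.993, -0.001], 'contact_force': [-0.951, -0.55, 0.124], 'torque': [-0.002, 0.021, 0.034], 'grip_width': 0.085}
side {'vertical_fov': 54.9812, 'cx': 249.8474, 'cy': 192.2409, 'extrinsics': [[0.7853, -0.4649, 0.4088, 0.1539], [-0.619, -0.6005, 0.5062, -0.402], [0.0101, -0.6506, -0.7593, 0.7179], [0.0, 0.0, 0.0, 1.0]], 'shot': 1}
red_bracket [{'xy': [236.7, 129.3], 'confidence': 0.89}, {'xy': [242.4, 118.9], 'confidence': 0.56}]
yellow_bracket [{'xy': [188.8, 102.5], 'confidence': 0.82}]
rack [{'xy': [209.2, 158.6], 'confidence': 0.6}]
base_plate [{'xy': [305.0, 264.6], 'confidence': 0.71}, {'xy': [225.6, 363.0], 'confidence': 0.71}, {'xy': [413.9, 218.3], 'confidence': 0.68}]
top {'vertical_fov': 54.5464, 'cx': 258.5615, 'cy': 193.584, 'extrinsics': [[0.0045, -0.9964, 0.0849, 0.4389], [-1.0, -0.0049, -0.005, 0.0069], [0.0054, -0.0848, -0.9964, 1.0128], [0.0, 0.0, 0.0, 1.0]], 'shot': 2}
red_bracket [{'xy': [206.8, 173.0], 'confidence': 0.79}, {'xy': [150.9, 138.2], 'confidence': 0.68}, {'xy': [196.8, 106.6], 'confidence': 0.61}]
yellow_bracket [{'xy': [146.3, 182.3], 'confidence': 0.85}]
rack [{'xy': [183.3, 207.8], 'confidence': 0.91}]
base_plate [{'xy': [342.2, 92.5], 'confidence': 0.94}, {'xy': [355.5, 310.5], 'confidence': 0.7}, {'xy': [309.9, 200.1], 'confidence': 0.64}]
wrist {'vertical_fov': 71.9462, 'cx': 256.9512, 'cy': 192.2009, 'T_tool_cam': [[-0.0003, -0.9481, -0.318, 0.0815], [1.0, -0.0004, 0.0001, 0.0003], [-0.0003, -0.318, 0.9481, -0.1312], [0.0, 0.0, 0.0, 1.0]], 'shot': 3}
red_bracket []
yellow_bracket []
rack [{'xy': [114.4, 373.0], 'confidence': 0.59}]
base_plate []
```

View pics/side0.png

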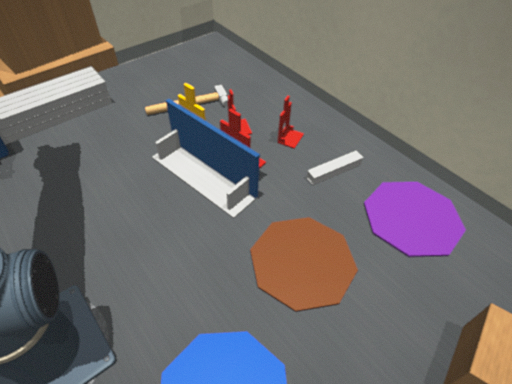

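View pics/top0.png

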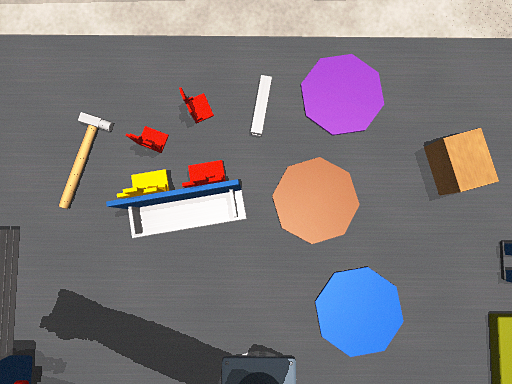

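View pics/wrist0.png

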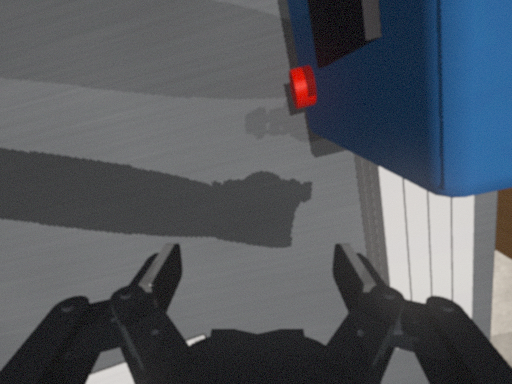

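The top view shows the rack at (175,195) with yellow hung at the left and the largest red bracket hung at the right (207,172). The brown plate is at (316,200). I'll zoom in to measure.

```bash
python3 - <<'E'
import cv2
a=cv2.imread('pics/top0.png')[145:245,95:255];cv2.imwrite('pics/topz.png',cv2.resize(a,None,fx=5,fy=5,interpolation=cv2.INTER_CUBIC))
a=cv2.imread('pics/side0.png')[75:225,140:300];cv2.imwrite('pics/sidez.png',cv2.resize(a,None,fx=4,fy=4,interpolation=cv2.INTER_CUBIC))
E
```

```text
(no output)
```

View pics/topz.png

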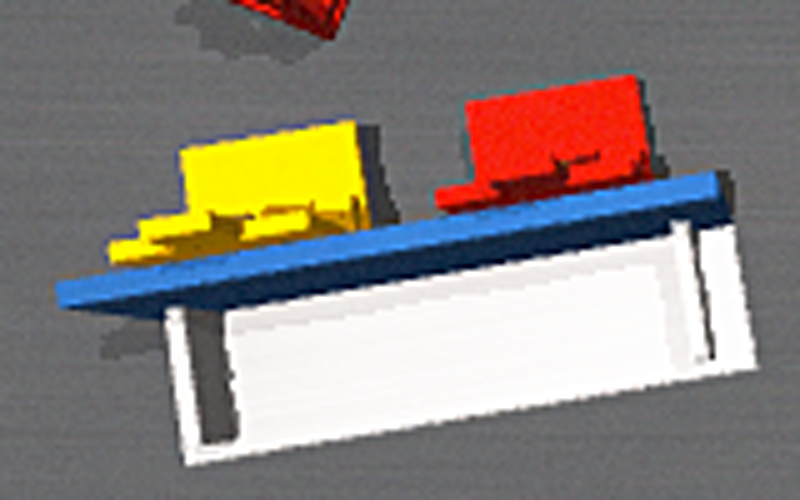

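View pics/sidez.png

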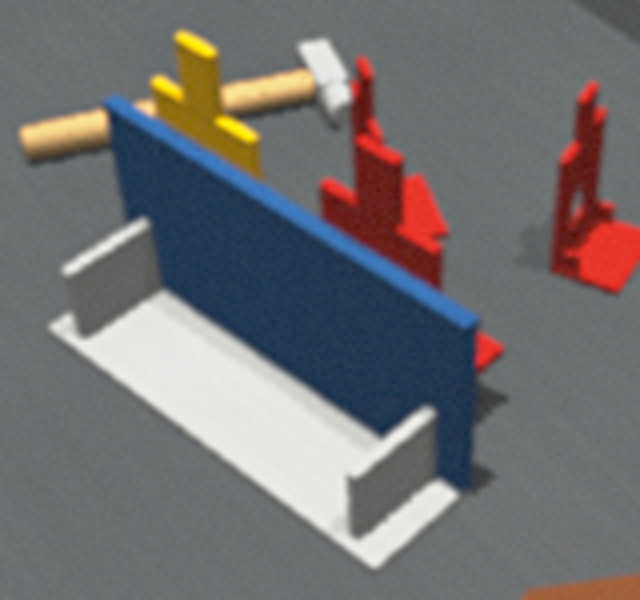

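```bash
cat >h.py <<'E'
import numpy as np,cv2
from scipy.optimize import least_squares
def fpx(f): return 192/np.tan(np.radians(f["vertical_fov"])/2)
def proj(f,P,E=None):
    E=f["extrinsics"] if E is None else E
    P=np.atleast_2d(P);E=np.asarray(E);c=(P-E[:3,3])@E[:3,:3]
    return c[:,:2]/c[:,2:]*fpx(f)+[f["cx"],f["cy"]]
def back(f,uv,z,E=None):
    E=np.asarray(f["extrinsics"] if E is None else E)
    uv=np.atleast_2d(uv).astype(float);d=np.c_[(uv-[f["cx"],f["cy"]])/fpx(f),np.ones(len(uv))]@E[:3,:3].T
    return E[:3,3]+d*((z-E[2,3])/d[:,2])[:,None]
def rackpts(p,L):
    c,s=np.cos(p[2]),np.sin(p[2]);R=np.array([[c,-s,0],[s,c,0],[0,0,1]])
    return np.atleast_2d(L)@R.T+[p[0],p[1],0]
E
python3 - <<'E'
from h import *
from plant import manip
t=manip.grab_frame("top");s=manip.grab_frame("side")
T=lambda a:np.array(a)/5+[95,145]-0.4
S=lambda a:np.array(a)/4+[140,75]-0.375
LT=np.array([[0,.155,.15],[0,-.155,.15],[-.012,.155,.15],[-.012,-.155,.15]])
UT=T([[57,283],[718,170],[62,309],[722,196]])
LS=np.array([[-.012,.155,.15],[-.012,-.155,.15],[-.012,-.155,0]]);US=S([[107,103],[470,328],[466,490]])
for nm,wt,ws in(("both",1,1),("top",1,0),("side",0,1)):
    r=least_squares(lambda p:np.r_[wt*(proj(t,rackpts(p,LT))-UT).ravel(),ws*(proj(s,rackpts(p,LS))-US).ravel()],[.45,.2,0])
    print(nm,r.x.round(4),np.degrees(r.x[2]).round(2),r.fun.round(1))
    p=r.x if nm=="both" else None
    if p is not None: P=p
print("tab top pred top",((proj(t,rackpts(P,[[0.003+x,y,.22] for x in(0,8e-3) for y in(-.06,-.09)]))-[94.6,144.6])*5).round(0).tolist())
print("tab top pred side",((proj(s,rackpts(P,[[0.003+x,y,.22] for x in(0,8e-3) for y in(-.06,-.09)]))-[139.6,74.6])*4).round(0).tolist())
hsv=cv2.cvtColor(t["color"],cv2.COLOR_RGB2HSV)
for f,c in((t,(316,200)),(s,(305,264))):
    h=cv2.cvtColor(f["color"],cv2.COLOR_RGB2HSV);m=((h[...,0]<18)&(h[...,1]>120)).astype(np.uint8)
    n,l=cv2.connectedComponents(m);k=(l==l[c[1],c[0]]).astype(np.uint8)
    cs=max(cv2.findContours(k,0,2)[0],key=cv2.contourArea)[:,0]
    W=back(f,cs,.006)[:,:2].astype(np.float32);M=cv2.moments(W.reshape(-1,1,2));print("plate",M['m10']/M['m00'],M['m01']/M['m00'],np.sqrt(M['m00']/0.8284), cv2.minEnclosingCircle(W))
E
```

```text
both [0.521  0.2032 0.1799] 10.31 [ 0.  -0.2 -0.2 -0.7 -0.2 -0.3 -0.1 -0.8 -0.7 -0.2  0.  -0.2 -0.5  2.4]
top [0.5199 0.2029 0.1758] 10.07 [ 0.1  0.1 -0.   0.1 -0.2 -0.   0.  -0.1 -0.  -0.  -0.   0.  -0.   0. ]
side [0.5231 0.2048 0.1826] 10.46 [-0.  -0.  -0.  -0.  -0.  -0.  -0.  -0.  -0.4 -0.7  0.5 -1.1 -0.1  1.6]
tab top pred top [[489.0, 177.0], [558.0, 165.0], [486.0, 159.0], [555.0, 147.0]]
tab top pred side [[360.0, 140.0], [400.0, 163.0], [370.0, 134.0], [410.0, 156.0]]
plate 0.5088919113606198 -0.15209481497020028 0.21702643663756516 ((0.5088371634483337, -0.1519719809293747), 0.11805377155542374)
plate 0.5079153249514025 -0.15151017762421287 0.2173552423170612 ((0.5080721378326416, -0.15228839218616486), 0.11791148781776428)
```

```bash
python3 -m creep '0 0 -15 0 0 0.18; 0 0 -15 0 0 0.18; 0 0 -15 0 0 0.18; 0 0 -15 0 0 0.18; 0 0 -10 0 0 0.18; 0 0 0 0 0 0.18;0 0 0 0 0 0.08'; cat >>h.py <<'E'
from scipy.spatial.transform import Rotation as Rn
RACK=np.array([.521,.2032,.1785])
def go(goal,yaw,st):
    "shift to goal TCP in the present tool axes (mm), turn about tool z to have tool y at yaw"
    q=np.array(st["tcp_rot"]);R=Rn.from_quat(q[[1,2,3,0]]).as_matrix()
    sh=R.T@(np.array(goal)-st["position"])*1000
    y=np.arctan2(R[1,1],R[0,1])
    G=np.array([[np.sin(-yaw),0,0]]);c,s=np.cos(yaw),np.sin(yaw)
    Rt=np.array([[-s,c,0],[c,s,0],[0,0,-1]])  # columns x=(-s,c) y=(c,s) z=down
    return sh.round(1),Rn.from_matrix(R.T@Rt).as_rotvec().round(3)
E
python3 - <<'E'
from h import *
from plant import manip
st=manip.sense();print(st["position"],st["contact_force"])
tab=rackpts(RACK,[0.005,-.075,0.30])[0];print("tab",tab,go(tab,RACK[2],st))
pl=np.array([.508,-.152,0]);c,s=np.cos(RACK[2]),np.sin(RACK[2]);print("plate in rack",(c*(pl[0]-RACK[0])+s*(pl[1]-RACK[1])),(-s*(pl[0]-RACK[0])+c*(pl[1]-RACK[1])))
t=manip.grab_frame("top");print("decoys",back(t,[[213,118],[190,122],[182,88],[152,152],[127,137]],0).round(3)[:,:2],back(t,[[182,88],[127,134]],.13).round(3))
E
```

```text
clock: 1.72
position: [0.1242, 0.51, 0.3146]
tcp_rot: [0.0, 0.659, 0.753, -0.0]
contact_force: [-0.0, -0.5, -1.5]
grip_width: 0.0853
[0.12417618 0.51004565 0.31458877] [-0.02305234 -0.50338789 -1.45741257]
tab [0.53923708 0.13027943 0.3       ] (array([-431.5,  361. ,   14.6]), array([-0.   ,  0.   , -0.045]))
plate in rack -0.07586048591060997 -0.34724807656401224
decoys [[0.735 0.129]
 [0.723 0.193]
 [0.82  0.217]
 [0.638 0.295]
 [0.68  0.366]] [[0.771 0.19  0.13 ]
 [0.656 0.32  0.13 ]]
```

```bash
python3 -m creep '-43 36 0 0 0 -0.045; -43 36 0 0 0 0; -43 36 0 0 0 0; -43 36 0 0 0 0; -43 36 0 0 0 0; -43 36 0 0 0 0; -43 36 0 0 0 0; -43 36 0 0 0 0; -43 36 0 0 0 0; -30 25 0 0 0 0; 0 0 0 0 0 0'
python3 - <<'E'
from h import *
from plant import manip
st=manip.sense()
tab=rackpts(RACK,[0.005,-.075,0.30])[0];print(go(tab,RACK[2],st))
E
```

```text
clock: 3.15
position: [0.5557, 0.1531, 0.3125]
tcp_rot: [-0.0, 0.634, 0.773, 0.002]
contact_force: [-0.5, -0.5, 0.2]
grip_width: 0.0854
(array([-19.2, -20.7,  12.4]), array([ 0.002, -0.003,  0.018]))
```

```bash
python3 -m creep '-19 -21 12 0 0 0.018; 0 0 15 0 0 0;0 0 0 0 0 0'
cat >shot.py <<'E'
from h import *
from plant import manip
import sys
st=manip.sense()
tab=rackpts(RACK,[0.005,-.075,0.30])[0];print(go(tab,RACK[2],st))
n=sys.argv[1]
for c in sys.argv[2:]:
    f=manip.grab_frame(c);cv2.imwrite(f"pics/{c}{n}.png",f["color"][:,:,::-1])
    if c=="wrist":
        q=np.array(st["tcp_rot"]);E=np.eye(4);E[:3,:3]=Rn.from_quat(q[[1,2,3,0]]).as_matrix();E[:3,3]=st["position"];E=E@f["T_tool_cam"]
        L=[[x,y,z] for x in(.001,.009) for y in(-.06,-.09) for z in (.22,)]+[[0,-.155,.15],[-.012,-.155,.15]]
        print("pred tab corners, board corner",proj(f,rackpts(RACK,L),E).round(0).tolist())
E
python3 shot.py 1 wrist side
```

```text
clock: 3.52
position: [0.537, 0.1314, 0.2849]
tcp_rot: [-0.001, 0.64, 0.768, 0.002]
contact_force: [-0.1, -0.4, -1.0]
grip_width: 0.0852
(array([ -1.4,   2. , -15.1]), array([ 0.001, -0.004,  0.004]))
pred tab corners, board corner [[254.0, 196.0], [254.0, 230.0], [264.0, 196.0], [264.0, 230.0], [254.0, 254.0], [243.0, 254.0]]
```

View pics/wrist1.png

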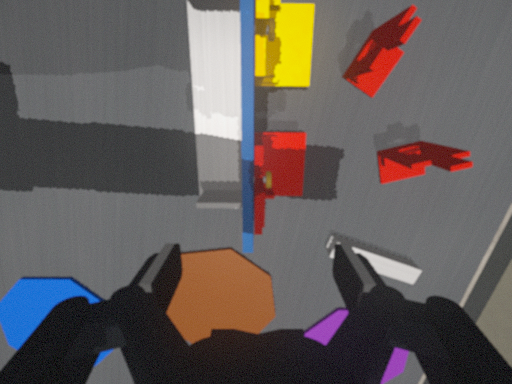

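View pics/side1.png

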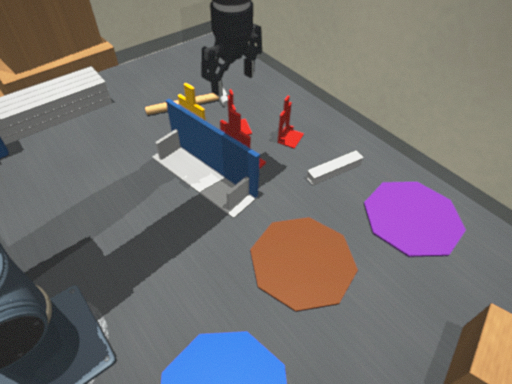

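```bash
python3 -m creep '-1 2 25 0 0 0; 0 0 25 0 0 0; 0 0 25 0 0 0; 0 0 15 0 0 0; 0 0 0 0 0 0' 0.2 60; python3 shot.py 2 wrist
```

```text
clock: 4.25
position: [0.5427, 0.1347, 0.2007]
tcp_rot: [0.003, 0.638, 0.77, 0.007]
contact_force: [0.1, -0.2, -0.3]
grip_width: 0.0512
(array([ -3.3,  -2.8, -99.4]), array([ 0.015, -0.004,  0.009]))
pred tab corners, board corner [[240.0, 257.0], [241.0, 307.0], [256.0, 257.0], [256.0, 307.0], [244.0, 309.0], [230.0, 309.0]]
```

View pics/wrist2.png

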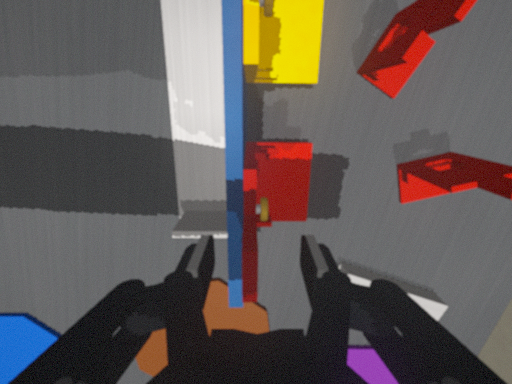

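```bash
python3 -m creep '-3 -2 5 0.015 -0.004 0.009; 0 0 5 0 0 0; 0 0 0 0 0 0'; python3 shot.py 3
```

```text
clock: 4.68
position: [0.5435, 0.1315, 0.1941]
tcp_rot: [0.002, 0.641, 0.767, 0.002]
contact_force: [-0.3, 0.2, -0.1]
grip_width: 0.0512
(array([  -0.5,   -3.8, -106. ]), array([ 0.005,  0.001, -0.   ]))
```

```bash
python3 -m creep '0 -4 3 0.005 0 0; 0 0 0 0 0 0;0 0 0 0 0 0'; python3 shot.py 4; python3 -m creep '0 0 0 0 0 0;0 0 0 0 0 0;0 0 0 0 0 0;0 0 0 0 0 0;0 0 0 0 0 0;0 0 0 0 0 0' -1 60; python3 shot.py 5 wrist side
```

```text
clock: 5.05
position: [0.5395, 0.1306, 0.1913]
tcp_rot: [0.001, 0.641, 0.767, 0.0]
contact_force: [0.7, 0.5, 0.1]
grip_width: 0.0512
(array([  -0.4,   -0.2, -108.7]), array([ 0.001,  0.001, -0.   ]))
clock: 5.8
position: [0.5396, 0.1307, 0.1915]
tcp_rot: [0.001, 0.641, 0.767, 0.0]
contact_force: [-0.1, -0.0, 1.1]
grip_width: 0.0075
(array([  -0.4,   -0.3, -108.5]), array([ 0.001,  0.001, -0.   ]))
pred tab corners, board corner [[246.0, 262.0], [247.0, 315.0], [264.0, 262.0], [263.0, 315.0], [250.0, 314.0], [235.0, 314.0]]
```

View pics/wrist5.png

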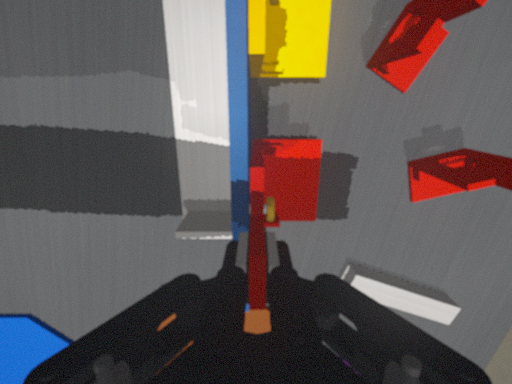

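View pics/side5.png

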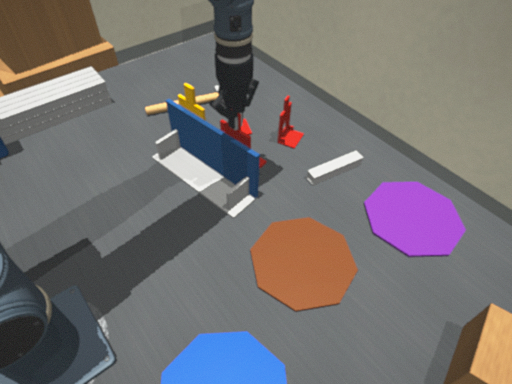

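The jaws closed to 7.5 mm, so they hold the tab (about column 258 in the wrist view). Now lift 30 mm.

```bash
python3 -m creep '0 0 -8 0 0 0;0 0 -8 0 0 0;0 0 -8 0 0 0;0 0 -6 0 0 0;0 0 0 0 0 0'; python3 shot.py 6 wrist
```

```text
clock: 6.52
position: [0.5387, 0.1306, 0.2218]
tcp_rot: [-0.001, 0.641, 0.767, -0.001]
contact_force: [-1.0, -0.7, -4.1]
grip_width: 0.0072
(array([ -0.4,   0.3, -78.2]), array([-0.002,  0.001, -0.   ]))
pred tab corners, board corner [[250.0, 231.0], [250.0, 277.0], [264.0, 231.0], [264.0, 277.0], [252.0, 289.0], [239.0, 289.0]]
```

View pics/wrist6.png

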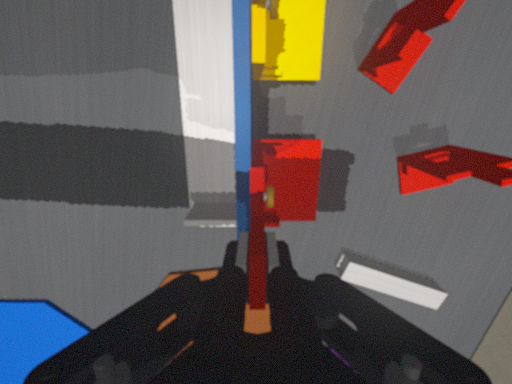

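The bracket rose 30 mm with the hand and the load on the wrist is about 4 N, so it is carried freely. Now pull along +y of the tool.

```bash
python3 -m creep '0 6 0 0 0 0;0 8 0 0 0 0;0 0 0 0 0 0'; python3 -m creep '0 8 0 0 0 0;0 8 0 0 0 0;0 8 0 0 0 0;0 8 0 0 0 0;0 0 0 0 0 0'; python3 shot.py 7 wrist
```

```text
clock: 6.95
position: [0.5531, 0.1332, 0.2203]
tcp_rot: [-0.001, 0.641, 0.767, -0.002]
contact_force: [-0.5, 0.0, -3.3]
grip_width: 0.0073
clock: 7.58
position: [0.5871, 0.1393, 0.2194]
tcp_rot: [-0.001, 0.641, 0.767, -0.002]
contact_force: [-0.0, -0.8, -3.6]
grip_width: 0.0073
(array([ -0.4, -49.1, -80.4]), array([-0.005,  0.   , -0.   ]))
pred tab corners, board corner [[160.0, 233.0], [166.0, 279.0], [175.0, 233.0], [180.0, 279.0], [198.0, 291.0], [185.0, 291.0]]
```

View pics/wrist7.png

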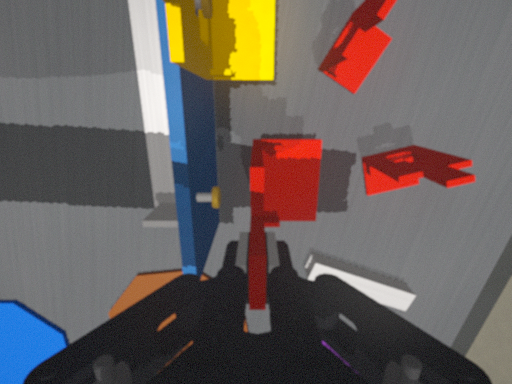

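Off: the brass screw head is free at (215,198), and yellow is still hanging at (225,40). Carry it sideways to the plate, clear of the rack, then compute the offset.

```bash
python3 -m creep '0 3 -10 0 0 0;-15 0 -10 0 0 0;-25 0 -5 0 0 0;-30 0 0 0 0 0;-30 0 0 0 0 0;-30 0 0 0 0 0;-30 0 0 0 0 0;-30 0 0 0 0 0;-30 0 0 0 0 0;-25 0 0 0 0 0;-15 0 0 0 0 0;0 0 0 0 0 0'
cat >pl.py <<'E'
from h import *
from plant import manip
import sys
st=manip.sense();c,s=np.cos(RACK[2]),np.sin(RACK[2])
print(go([.508-.031*c,-.152-.031*s,.2],RACK[2],st))
for n in sys.argv[2:]:
    f=manip.grab_frame(n);cv2.imwrite(f"pics/{n}{sys.argv[1]}.png",f["color"][:,:,::-1])
E
python3 pl.py 8 side
```

```text
clock: 9.12
position: [0.6377, -0.1352, 0.2596]
tcp_rot: [0.006, 0.643, 0.766, -0.001]
contact_force: [0.7, 0.8, -2.4]
grip_width: 0.0077
(array([   6.3, -162. ,   58.5]), array([ 0.006,  0.011, -0.005]))
```

View pics/side8.png

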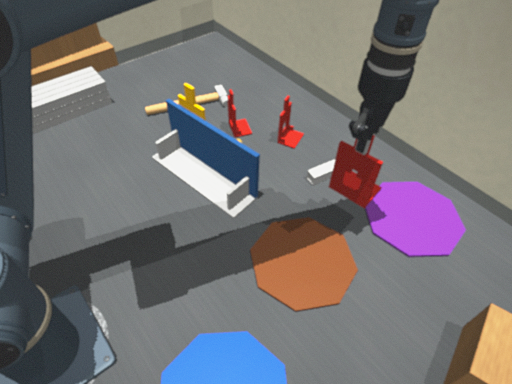

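```bash
python3 -m creep '6 -15 0 0.006 0.011 -0.005;0 -25 0 0 0 0;0 -30 0 0 0 0;0 -30 0 0 0 0;0 -30 0 0 0 0;0 -20 0 0 0 0;0 -8 0 0 0 0;0 0 0 0 0 0'; python3 pl.py 9 top
```

```text
clock: 10.18
position: [0.4767, -0.1478, 0.2617]
tcp_rot: [0.0, 0.636, 0.772, 0.003]
contact_force: [-0.1, -0.5, -3.6]
grip_width: 0.0072
(array([-9.9, -1.4, 61.7]), array([ 0.005, -0.003,  0.014]))
```

```bash
python3 -m creep '-10 -1 10 0.005 -0.003 0.014;0 0 20 0 0 0;0 0 20 0 0 0;0 0 20 0 0 0;0 0 15 0 0 0;0 0 7 0 0 0;0 0 0 0 0 0'; python3 pl.py 10 side wrist top
```

```text
clock: 11.1
position: [0.4815, -0.1601, 0.1619]
tcp_rot: [-0.001, 0.642, 0.767, -0.001]
contact_force: [0.4, -0.5, -2.6]
grip_width: 0.0074
(array([  3.3,  -3.6, -38.1]), array([-0.003, -0.001, -0.001]))
```

View pics/side10.png

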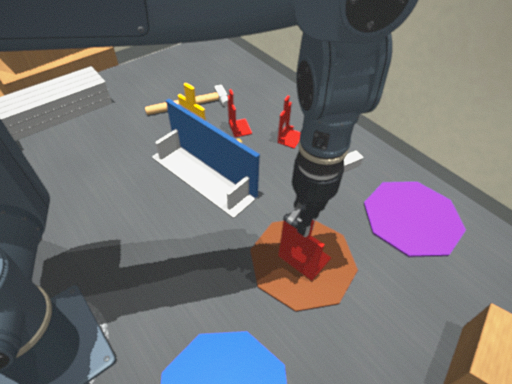

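View pics/top10.png

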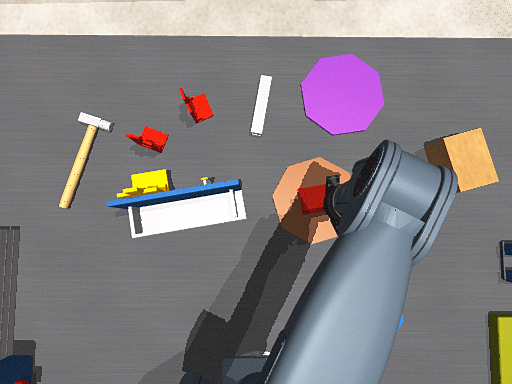

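The bracket is over the plate's middle (about (305,258) in the side view and (315,200) from the top). The estimated gap is about 7 mm, so I'll lower it slowly.

```bash
python3 -m creep '2 -2 2 0 0 0;0 0 2 0 0 0;0 0 1.5 0 0 0;0 0 0 0 0 0'; python3 -m creep '0 0 1 0 0 0;0 0 0 0 0 0'; python3 -m creep '0 0 1 0 0 0;0 0 0 0 0 0'
```

```text
clock: 11.75
position: [0.4808, -0.1592, 0.1599]
tcp_rot: [0.002, 0.641, 0.767, -0.0]
contact_force: [-0.5, -0.2, -2.9]
grip_width: 0.0072
clock: 12.0
position: [0.4808, -0.1592, 0.1588]
tcp_rot: [0.002, 0.641, 0.767, -0.0]
contact_force: [0.4, 0.0, -3.4]
grip_width: 0.0074
clock: 12.25
position: [0.4808, -0.1592, 0.1577]
tcp_rot: [0.002, 0.641, 0.767, -0.0]
contact_force: [-0.3, 1.2, -2.6]
grip_width: 0.0074
```

```bash
for i in 1; do python3 -m creep '0 0 1 0 0 0;0 0 0 0 0 0'; python3 -m creep '0 0 1 0 0 0;0 0 0 0 0 0';python3 -m creep '0 0 1 0 0 0;0 0 0 0 0 0'; done; python3 pl.py 11 side
```

```text
clock: 12.5
position: [0.4808, -0.1592, 0.1566]
tcp_rot: [0.002, 0.641, 0.767, -0.0]
contact_force: [-0.2, -0.1, -2.1]
grip_width: 0.0075
clock: 12.75
position: [0.4808, -0.1592, 0.1555]
tcp_rot: [0.002, 0.641, 0.767, -0.0]
contact_force: [0.3, -0.3, -3.7]
grip_width: 0.0073
clock: 13.0
position: [0.481, -0.1595, 0.155]
tcp_rot: [0.003, 0.642, 0.767, -0.0]
contact_force: [0.3, -0.2, -2.9]
grip_width: 0.0072
(array([  2.4,  -2.9, -45.1]), array([ 0.003,  0.004, -0.001]))
```

```bash
python3 -m creep '0 0 1 0 0 0;0 0 0 0 0 0'; python3 -m creep '0 0 1 0 0 0;0 0 0 0 0 0'
```

```text
clock: 13.3
position: [0.481, -0.1596, 0.1549]
tcp_rot: [0.003, 0.642, 0.767, -0.0]
contact_force: [-0.7, -0.1, -2.0]
grip_width: 0.0077
clock: 13.55
position: [0.4811, -0.1598, 0.1549]
tcp_rot: [0.003, 0.642, 0.767, -0.0]
contact_force: [0.3, 0.9, -2.0]
grip_width: 0.0073
```

```bash
python3 -m creep '0 0 2.5 0 0 0;0 0 0 0 0 0'; python3 -m creep '0 0 3 0 0 0'; python3 pl.py 12 wrist side
```

```text
clock: 13.8
position: [0.4812, -0.1602, 0.1549]
tcp_rot: [0.005, 0.642, 0.767, -0.0]
contact_force: [-0.2, -0.5, -3.2]
grip_width: 0.0072
clock: 13.92
position: [0.4817, -0.1608, 0.1547]
tcp_rot: [0.006, 0.642, 0.767, -0.0]
contact_force: [-6.1, 0.5, 19.3]
grip_width: 0.0075
(array([  3.5,  -3.2, -45.4]), array([ 0.007,  0.01 , -0.001]))
```

```bash
python3 - <<'E'
import cv2
a=cv2.imread('pics/side12.png')[190:320,235:375];cv2.imwrite('pics/side12z.png',cv2.resize(a,None,fx=4,fy=4,interpolation=cv2.INTER_CUBIC))
E
```

```text
(no output)
```

View pics/side12z.png

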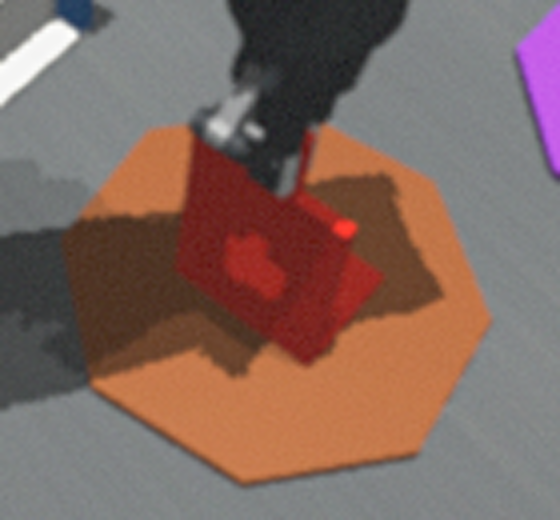

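Contact: wrist force jumped to +19 N with no further descent, and the foot sits within the plate outline. Release.

```bash
python3 -m creep '0 0 0 0 0 0;0 0 0 0 0 0' - 20; python3 -m creep '0 0 0 0 0 0;0 0 0 0 0 0;0 0 0 0 0 0;0 0 0 0 0 0;0 0 0 0 0 0;0 0 0 0 0 0' 0.3; python3 -m creep '0 0 -10 0 0 0;0 0 -20 0 0 0;0 0 -30 0 0 0;0 0 -30 0 0 0;0 0 -30 0 0 0;0 0 0 0 0 0;0 0 0 0 0 0'; python3 pl.py 13 wrist side top
```

```text
clock: 14.28
position: [0.4819, -0.1608, 0.1549]
tcp_rot: [0.006, 0.642, 0.767, -0.0]
contact_force: [0.0, -0.8, 1.4]
grip_width: 0.0075
clock: 15.02
position: [0.4829, -0.1609, 0.1537]
tcp_rot: [0.007, 0.642, 0.767, 0.0]
contact_force: [0.3, -0.4, 0.1]
grip_width: 0.0557
clock: 15.9
position: [0.4816, -0.1599, 0.2805]
tcp_rot: [0.008, 0.642, 0.767, 0.001]
contact_force: [-0.7, 0.4, -0.7]
grip_width: 0.0557
(array([ 4.1, -4.5, 80.4]), array([ 0.012,  0.012, -0.001]))
```

View pics/wrist13.png

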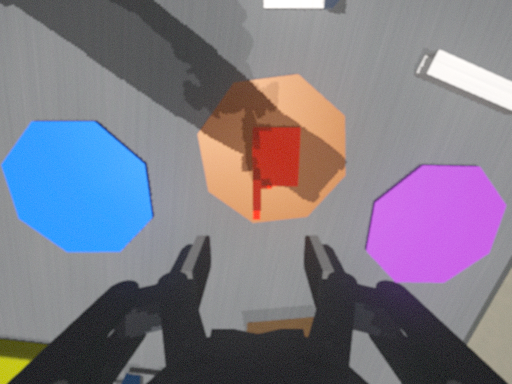

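View pics/side13.png

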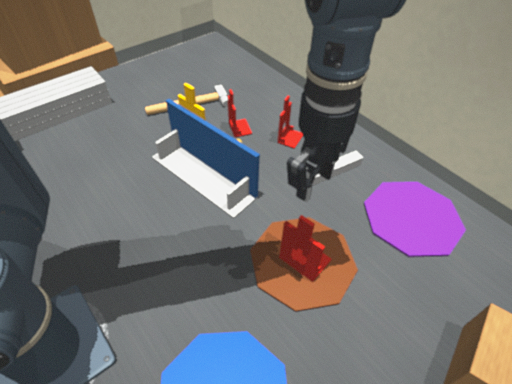

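```bash
python3 - <<'E'
from h import *
from plant import manip
s=manip.grab_frame("side");a=cv2.cvtColor(s["color"],cv2.COLOR_RGB2BGR)
for im in(cv2.imread('pics/side0.png'),a):
    h=cv2.cvtColor(im,cv2.COLOR_BGR2HSV)[75:125,170:215];m=(h[...,0]>22)&(h[...,0]<32)&(h[...,1]>180)
    print("yellow",np.argwhere(m).mean(0).round(2),m.sum())
# predicted bracket corners in side view
p=np.array([.5125,-.1545,RACK[2]])
L=np.array([[-.035,.015,.183],[-.035,-.015,.183],[-.035,.045,.138],[-.035,-.045,.138],[-.035,.045,.008],[-.035,-.045,.008],[.035,-.045,.008]])
U=proj(s,rackpts(p,L));b=cv2.resize(a[190:320,235:375],None,fx=4,fy=4,interpolation=cv2.INTER_CUBIC)
for u in U: cv2.circle(b,tuple(((u-[235,190])*4+2).astype(int).tolist()),4,(255,255,0),1)
cv2.imwrite('pics/chk.png',b)
E
```

```text
yellow [24.38 20.83] 133
yellow [23.66 20.85] 116
```

View pics/chk.png

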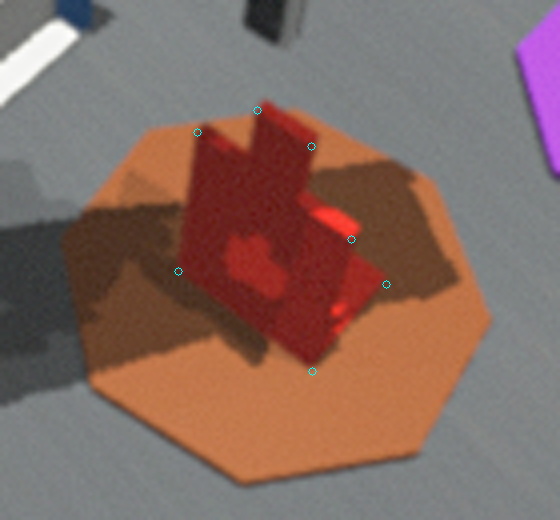

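The bracket stands upright: its predicted corners match the picture within about 2 px, centred roughly 5 mm from the plate's centre. The arm is clear, so I'll hand in.

```bash
python3 -c "
from plant import manip
print(manip.finish_job())"
```

```text
the job is handed in; nothing more can be done
None
```

I lifted the red bracket about 30 mm by its tab, pulled it about 48 mm off the screw, and stood it on the brown plate. I lowered it until contact, released it, backed off about 125 mm and handed the job in at about 16 s. No verdict was reported.

- **Placement:** the bracket's origin should be about 5 mm from the plate's centre, worked out from the tool pose at release. In the last side picture it stands upright, and its corners fall within about 2 px of where that position predicts.
- **Setting down:** the 1 mm steps first showed no force rise and the descent stalled at tool height 0.155 m. A 3 mm step then gave +19 N with no further descent, which confirmed the foot was on the plate.
- **Yellow bracket:** it still hangs in place. Its visible area in the side view shrank from 133 to 116 px and its centre shifted 0.7 px. I put this down to lighting or shadow rather than movement, but I did not check it separately.

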